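# Unbolt and open the culture dish safe

## Task

Open the blue culture dish safe with the fingertips only, grasping nothing: hold the long red spring catch bar down with one fingertip while the other fingertip pushes the bolt's black knob away from the clear cover, fully home. Then let go, so that the catch springs up again, and push the yellow finger stop to slide the cover all the way back. Leave the dish in the safe, the forceps lying on it and everything standing round it where they are.

Things in the scene. Friction and masses are not known exactly. Their poses are not given: they have to be found in the camera images.
- safe: Low blue steel chest fixed to the bench, 200 (x) x 290 (y) mm, flat deck 60 mm above the bench. Origin: centre of its underside. Axes, used for all things on it: x front to back, y toward the clear-covered compartment (+y half; bolt and catch are on the -y half), z up. Yaw within 0.3 rad. On the deck, bolt guides are 29 and the keeper (steel loop on the cover round the bolt's tip) 32 mm high.
- bolt_knob: Black upright knob on the steel bolt, a flat block 24 (x) x 10 (y) x 32 (z) mm with ridged faces. Origin: middle of its top, 122 mm above the bench (62 above the deck). Below it is only the bolt, top 25 mm above the deck. It is pushed along -y of the safe, on its +y face. Moves with the bolt; axes as the safe's.
- bolt (a joint): Bolt travel in m toward the safe's -y: 0 to 0.003 at the start (tip through the keeper, cover locked), 0.033 fully withdrawn. Friction about 1.5 N; stays where left. The catch's tooth stops it within 4 mm unless the catch is held down 4 mm or more; let up on the way, the tooth drops into the next ratchet gap and stops it again. From 0.0275 on the tooth can spring up behind the last ratchet block.
- catch_bar: Red press bar of the spring catch, 24 (x) x 100 (y) x 8 (z) mm parallel to the bolt. Origin: middle of its top, 110 mm above the bench when up. Its middle line is 55 mm behind (+x) the bolt's, with nothing high in the 31 mm gap. May be pressed anywhere along it, and a fingertip may slide along it. The shut knob stands 16 mm to +y of the bar's middle, the withdrawn one 17 mm to -y. Axes as the safe's.
- catch (a joint): How far the catch bar is pressed down, in m: 0 up, 0.010 at its stop. Its spring takes about 4 N to start and 9 N at the stop, and lifts it again when let go. Pressed 4 to 10 mm, the bolt is free. At 7 mm the fingertip on it is 43 mm above the deck: 14 mm over the bolt guides, 11 mm over the keeper and 19 mm below the knob's top.
- cover_stop: Yellow finger stop across the front of the clear cover: an upright face 92 (y) x 24 (z) mm facing -x, a slope behind it. Origin: middle of that face's top edge, 92 mm above the bench. The cover's flat top is 66 to 68 mm above the bench and goes on 10 mm in front of the face; the safe's front edge is 14 mm in front of it when shut. Pushed along +x. Moves with the cover; axes as the safe's.
- cover (a joint): Travel of the clear sliding cover in m: 0 shut, 0.085 fully open, toward the safe's back (+x). About 1.5 N of friction; stays where it is left. Held by the bolt until that is withdrawn more than about 20 mm.
- petri_0: Loose culture dish, 92 mm across, 15 mm high, lying in the compartment under the clear cover. Not to be moved. Origin: centre of its underside.
- forceps: Loose steel forceps, 16 x 126 x 10 mm, lying on the deck behind the catch bar. Not to be moved. Origin: centre of its underside.
- specimen_cup: Loose specimen cup with yellow lid, 62 mm across, 68 mm high, standing behind the safe. Not to be moved. Origin: centre of its foot.
- dropper_bottle: Loose brown dropper bottle, 33 mm across, 102 mm high, standing behind the safe. Not to be moved. Origin: centre of its foot.
- beaker: Loose glass beaker, 55 mm across, 70 mm high, in front of the water bath. Not to be moved. Origin: centre of its foot.

How it is judged (in metres and radians):
On the way, in this order (a step that is already met when the one before it is completed fails the run):
1. the catch is held down by one fingertip while the other pushes the bolt's knob along (value of joint catch above 0.003 m and value of joint bolt between 0.008 and 0.025 m and contact force between the fingers and catch_bar above 0.5 N and contact force between the fingers and bolt_knob above 0.2 N).
2. the bolt is withdrawn and the catch has sprung up behind it, the cover still shut (value of joint bolt above 0.027 m and value of joint catch below 0.002 m and value of joint cover below 0.02 m), for 0.1 s.
At the end, for the whole second after the job is handed in: The bolt is withdrawn by at least 27 of its 33 mm, the catch bar is up again (pressed less than 2 mm), the cover is open by at least 78 of its 85 mm, and dish, forceps, cup, bottle and beaker are within 20 mm of where they were (value of joint bolt above 0.027 m and value of joint catch below 0.002 m and value of joint cover above 0.078 m and not (distance of any of petri_0, forceps, specimen_cup, dropper_bottle, beaker from where it was at the start of the episode above 0.02 m)); the robot touches nothing.
It fails at once if a loose thing (dish, forceps, cup, dropper bottle or beaker) is lifted, carried or pushed more than 20 mm from its place (distance of any of petri_0, forceps, specimen_cup, dropper_bottle, beaker from where it was at the start of the episode above 0.02 m).
It also fails if it takes over 40 s, if anything falls off the work surface, if the arm or the gripper's body presses on something with over 40 N, if the wrist force passes 120 N, or if a joint passes its speed limit or range.

## Robot

A 6-joint arm with a two-finger parallel gripper is mounted at the origin on a cart in front of the work surface, level with it; the furniture and walls round the work are solid. World frame = base frame: x ahead of the robot, y to its left, z up, the work surface at z = 0. Lengths are in m, angles in degrees, forces in N, time in s.
With the tool pointing down it reaches from about 0.25 to 0.725 m from the base axis. Payload 9.7 kg.
Tool frame: the origin (TCP) lies at the very end of the fingers, on their centre line; the grasp point (between the pads) lies 19 mm behind it; z points along the fingers, y is the line along which they close (so a half turn about z gives the same grasp; the last joint's range is limited). The gripper opens to 85 mm and grips with 20 to 120 N. Pads are 22 mm wide; open, the fingers measure 114 mm over their backs; the gripper's body (76 mm by 85 mm) begins 54 mm behind the grasp point. The pads swing forward as they close: fully open they stand 13 mm farther back than shut.
Start: joints at [-66.177, 4.979, 10.078, 95.1, 0, 90], TCP at [0.222, -0.503, 0.231] pointing down, gripper open.
Joint ranges: [-179.16, 179.16], [-48.56, 103.87], [-65.8, 70.77], [-126.05, 130.52], [-82.76, 87.17], [-180, 180]. Speed limits (degrees/s): [127.2, 127.2, 147.25, 180, 180, 180].

## Interface

Orientations are given as [roll, pitch, yaw] about the fixed x, y, z axes, in that order (R = Rz(yaw) Ry(pitch) Rx(roll)).
In Python, from workcell import bot, viewer, finder gives the robot as it stands. The module is installed in compiled form; this text tells all that it offers.
- The arm moves only by the shell command python3 -m inch 'ROWS' [FORCE]. ROWS is JSON, a list that holds one entry, the list of rows, each a list of 7 numbers: the opening in per cent of the stroke, from 0 (shut) to 100 (fully open), then the shift along the tool's x, y, z in mm, then the turn, a rotation vector about the tool's x, y, z in degrees. In form: [[[grip, tx, ty, tz, ax, ay, az], ...]]. A call has 1 to 8 rows; each row shifts and turns the commanded pose from where the row before left it, along the tool's axes as they then stand; what a row does not reach is not made up. A row lasts 1/8 s, in which the tool goes at most 62.5 mm and 10.7 degrees, less where a joint would pass 70% of its speed; a pose out of reach is approached as far as the arm can. A call with a gripper value outside its range is refused whole. The fingers move at their own pace and stop on an object; FORCE is the grip in N (left out, the last holds). Time passes only in rows, so rows that do not move let the fingers close. It gives the time, the measured TCP pose, the force, the opening and the grip force at its end, in the units of the state.
- bot.get_obs(): the state, without advancing time (a new reading comes with each control period).
- viewer.camera(name): name is "scene" or "side" or "wrist"; returns a dict with "pixels" (384x512x3 uint8, red, green, blue), "vfov" (degrees; the focal length in pixels is half the picture's height over the tangent of half this angle, whatever the lens; pixels are square), "cx", "cy" (the principal point, pixels), "k1" (the pictures are not rectified: a ray, as slopes to the right and down, at radius r is drawn at 1 + k1 r^2 times it, then the intrinsics apply), "R" (3x3) and "t" (3): a world point X has camera coordinates R X + t. Camera axes: x right, y down, z forward; pixel columns grow to the right and rows downward; lengths in m; the calibration is good to about 2 mm. A picture is of the moment at which its call begins. There is no depth.
- bot.job_done(): hands the job in; it is judged then, once.
Trained networks look in the newest picture that a camera, given by its name, has taken for a name from the list of things; names that differ only in an ending like _2 or _b are one class to them, and where a whole thing is asked for, a point or a joint stands for the part that bears it (a point fixed in the world has none). Each returns a list of dicts, best first, with "conf" (0 to 1); they miss things now and then, are a little off and sometimes report something else, mostly with a low value. They report only what shows in the picture. A call takes as long as a camera call.
- finder.outline_of(camera, thing): "pixels" (384x512 bool, what is visible of it) and "extent" ([centre column, centre row, width, height] in pixels, round what is visible of it).
- finder.mark_of(camera, thing): "position" ([column, row] in pixels: a listed point, or the origin of a listed thing).
The state is a dict: "time": time; "q": joint angles; "qd": joint speeds; "joint_efforts": joint torques, N m; "ee_pos": TCP position; "tcp_rot": TCP orientation; "wrist_force": force on the tool from outside, world axes, zero at the start; "torque": the same for the moment, N m; "opening": finger opening in m; "grasp_force": force on a finger pad.
Only numpy, scipy, OpenCV 4.12 (cv2) and the standard library are available. Lean on these libraries where they do the work, as an engineer would, in place of code of your own. Each camera call takes 0.05 s, during which the arm holds its last target. There are 200 camera calls.

## Working session

There is one attempt and no reset: what is moved stays moved. The work goes in short steps, Python scripts to look and compute and a shell command to move; the robot and the scene stay as the last step left them, time stands still between calls to the robot, and variables do not carry over. Pictures are saved under pics/ and viewed, at most 10 in all, crops included, and the job is handed in when it is done.

```bash
mkdir -p pics; cat > h.py <<'E'
import numpy as np, cv2
from scipy.optimize import least_squares
from workcell import bot, viewer, finder
def proj(c,X):
    X=np.atleast_2d(X); p=X@np.array(c["R"]).T+np.array(c["t"]); s=p[:,:2]/p[:,2:]
    r2=(s**2).sum(1,keepdims=True); f=192/np.tan(np.radians(c["vfov"])/2)
    return s*(1+c["k1"]*r2)*f+[c["cx"],c["cy"]]
def save(c,n,crop=None,z=1):
    im=c["pixels"][:,:,::-1]
    if crop: im=im[crop[1]:crop[3],crop[0]:crop[2]]
    cv2.imwrite("pics/"+n,cv2.resize(np.ascontiguousarray(im),None,fx=z,fy=z,interpolation=cv2.INTER_CUBIC))
E
python3 - <<'E'
from h import *
o=bot.get_obs(); print(o["ee_pos"],o["tcp_rot"],o["time"])
ims=[]
for n in ["scene","side","wrist"]:
    c=viewer.camera(n); ims.append(c["pixels"])
    print(n,c["vfov"],-np.array(c["R"]).T@np.array(c["t"]))
    for t in ["safe","bolt_knob","catch_bar","cover_stop","petri_0","forceps","specimen_cup","dropper_bottle","beaker"]:
        m=finder.mark_of(n,t); print(t,[(np.round(d["position"],1),round(d["conf"],2)) for d in m[:2]])
    cv2.imwrite(f"pics/{n}0.png",c["pixels"][:,:,::-1])
cv2.imwrite("pics/two.png",np.vstack([cv2.resize(np.hstack(ims[:2]),(800,300)),cv2.resize(np.hstack([ims[2],ims[2]*0]),(800,300))])[:,:,::-1])
E
```

```text
[ 0.22205837 -0.50294617  0.23058212] [-1.79924182e+02  9.48781328e-04  2.38220825e+01] 0.0
scene 43.89276715549429 [0.14197483 0.98143721 0.75637532]
safe [(array([283.3, 195.5]), 0.8), (array([309.3, 188.1]), 0.31)]
bolt_knob [(array([307.4, 151. ]), 0.54), (array([310.4, 187.9]), 0.47)]
catch_bar [(array([292.4, 153.5]), 0.5)]
cover_stop [(array([309.4, 190.9]), 0.71)]
petri_0 []
forceps [(array([269.1, 163.3]), 0.38)]
specimen_cup [(array([242.3, 179.5]), 0.85)]
dropper_bottle [(array([237.2, 191.3]), 0.62)]
beaker [(array([279. , 286.5]), 0.64)]
side 56.1921479371061 [ 0.590896   -0.4437796   0.80980333]
safe [(array([249.7, 285.9]), 0.85)]
bolt_knob [(array([227.9, 295.3]), 0.85)]
catch_bar [(array([249.8, 303.1]), 0.81), (array([284.9, 310.1]), 0.66)]
cover_stop [(array([207.8, 238.9]), 0.74), (array([248.7, 285.2]), 0.7)]
petri_0 []
forceps [(array([283., 313.]), 0.68)]
specimen_cup [(array([319.7, 304.2]), 0.92)]
dropper_bottle [(array([310.8, 274.4]), 0.73)]
beaker [(array([211.1, 150.1]), 0.95)]
wrist 66.96428499242174 [ 0.28591416 -0.47556185  0.37323492]
safe []
bolt_knob []
catch_bar []
cover_stop []
petri_0 []
forceps []
specimen_cup []
dropper_bottle []
beaker []
```

View pics/scene0.png

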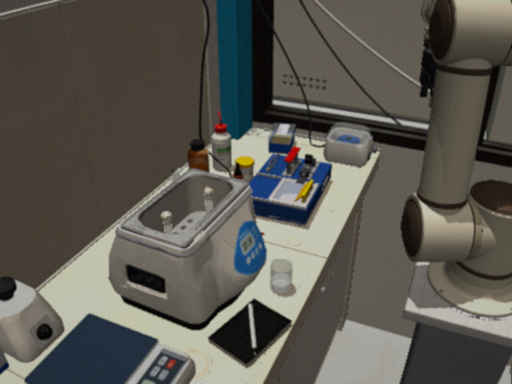

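View pics/side0.png

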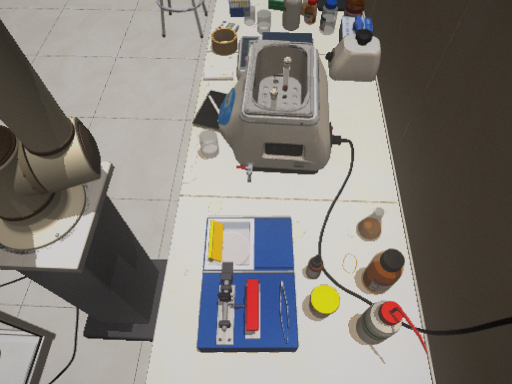

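Side view: the safe spans about (198-298, 217-350), with the yellow stop at (216,240), knob near (227,272), red bar at (252,304), forceps at (285,312), cup at (323,300) and dropper bottle at (315,267). I'll zoom in.

```bash
python3 - <<'E'
from h import *
c=viewer.camera("side"); save(c,"side1.png",(185,205,335,360),4)
for t in ["safe","bolt_knob","catch_bar","cover_stop","forceps"]:
    for d in finder.outline_of("side",t)[:2]: print(t,d["conf"],np.round(d["extent"],1))
c=viewer.camera("scene")
for t in ["safe","bolt_knob","catch_bar","cover_stop"]:
    for d in finder.outline_of("scene",t)[:2]: print(t,d["conf"],np.round(d["extent"],1))
E
```

```text
safe 0.96 [246.5 285.8  99.2 138. ]
bolt_knob 0.63 [226.2 303.6   8.3  52.2]
catch_bar 0.76 [251.4 306.6  18.   55. ]
safe 0.56 [290.8 186.   89.3  77. ]
catch_bar 0.66 [293.2 154.9  19.5  16.2]
cover_stop 0.94 [293.8 186.7  47.1  36.4]
```

View pics/side1.png

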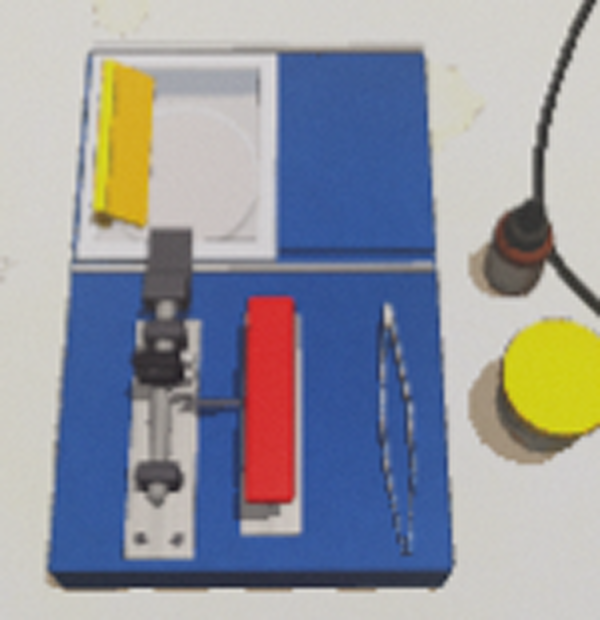

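The zoomed crop shows deck corners at (90,50), (423,50), (452,570) and (52,570). The red bar top spans (248,297) to (293,500), the black knob is at about (160,360), and the yellow stop's edge runs (105,62) to (97,222). Next I'll fit the safe pose.

```bash
python3 - <<'E'
from h import *
c=viewer.camera("side"); s=viewer.camera("scene")
px=np.array([[90,50],[423,50],[452,570],[52,570],[248,297],[293,297],[293,501],[246,501]])/4+[185,205]
def world(p,L):
    cy,sy=np.cos(p[2]),np.sin(p[2]); L=np.array(L,float)
    return np.c_[p[0]+cy*L[:,0]-sy*L[:,1],p[1]+sy*L[:,0]+cy*L[:,1],L[:,2]]
def model(p):
    bx,by=p[3:5]
    D=[[-.1,.145,.06],[.1,.145,.06],[.1,-.145,.06],[-.1,-.145,.06]]
    B=[[bx-.012,by+.05,.11],[bx+.012,by+.05,.11],[bx+.012,by-.05,.11],[bx-.012,by-.05,.11]]
    return world(p,D+B)
r=least_squares(lambda p:(proj(c,model(p))-px).ravel(),[.5,-.4,0,0.01,-.06])
p=r.x; print(p,np.round(r.fun.reshape(-1,2),1))
bx,by=p[3:5]
L=[[0,0,0],[bx-.055,by+.016,.122],[bx,by,.11],[-.086,.068,.092]]
W=world(p,L); print(np.round(W,4)); print(np.round(proj(c,W),1)); print(np.round(proj(s,W),1))
# stop corners
E=[[-.086,.068+d,.092] for d in(.046,-.046)]
print("stop crop",(proj(c,world(p,E))-[185,205])*4)
K=[[bx-.055+a,by+.016+b,.122] for a in(-.012,.012) for b in(.005,-.005)]
print("knob crop",(proj(c,world(p,K))-[185,205])*4)
for k in ([bx,by+.05,.11],[bx,by-.05,.11]): print("bar ends scene",proj(s,world(p,[k])))
save(s,"scene1.png",(230,120,350,225),5)
E
```

```text
[ 0.55868661 -0.18347138  0.04394204  0.00942737 -0.0729036 ] [[-0.4 -0.3]
 [ 0.7 -0.6]
 [ 1.1  0. ]
 [-1.3  0.4]
 [-0.4 -0.5]
 [ 0.4 -0.5]
 [ 0.6  0.4]
 [-0.6  0.5]]
[[ 0.5587 -0.1835  0.    ]
 [ 0.5157 -0.2423  0.122 ]
 [ 0.5713 -0.2559  0.11  ]
 [ 0.4698 -0.1193  0.092 ]]
[[249.3 284.9]
 [224.  293.9]
 [252.5 303.8]
 [209.2 241.2]]
[[287.5 195.5]
 [309.4 154.1]
 [293.2 152.5]
 [310.4 185.1]]
stop crop [[102.24879862  70.01698353]
 [ 90.87479978 224.57554334]]
knob crop [[131.50069832 345.3068661 ]
 [130.37034189 365.82686127]
 [181.05721195 345.13858484]
 [180.29568777 365.65811575]]
bar ends scene [[288.08090006 159.51713339]]
bar ends scene [[298.05718439 145.92031335]]
```

View pics/scene1.png

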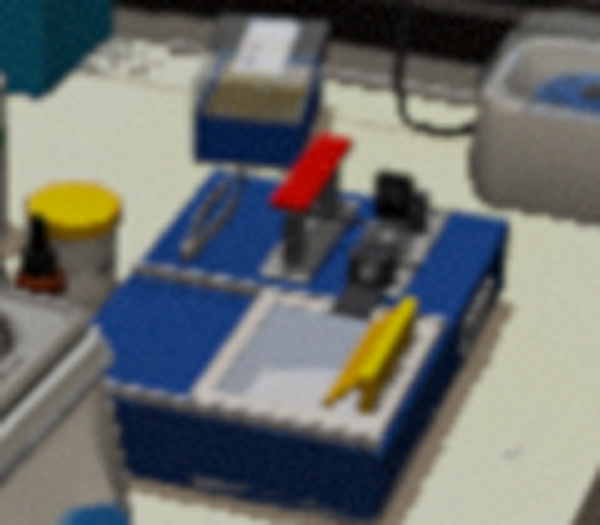

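```bash
python3 -m inch '[[[48,0,0,0,0,0,-9.8],[48,0,0,0,0,0,-9.8],[48,0,0,0,0,0,-9.8],[48,0,0,0,0,0,-9.8],[48,0,0,0,0,0,-9.8],[48,0,0,0,0,0,-9.8],[48,0,0,0,0,0,-9.9],[48,0,0,0,0,0,0]]]' 30
cat >> h.py <<'E'
from scipy.spatial.transform import Rotation as Ro
P=[0.55869,-0.18347,0.04394]; B=np.array([0.00943,-0.0729])
def loc2w(l):
    c,s=np.cos(P[2]),np.sin(P[2]); return np.array([P[0]+c*l[0]-s*l[1],P[1]+s*l[0]+c*l[1],l[2]])
def w2loc(w):
    c,s=np.cos(P[2]),np.sin(P[2]); d=np.array(w[:2])-P[:2]; return np.array([c*d[0]+s*d[1],-s*d[0]+c*d[1],w[2]])
def delta(l):
    o=bot.get_obs(); R=Ro.from_euler("xyz",o["tcp_rot"],degrees=True).as_matrix()
    return np.round(1000*R.T@(loc2w(l)-o["ee_pos"]),1)
E
python3 - <<'E'
from h import *
o=bot.get_obs(); print(o["ee_pos"],o["tcp_rot"],o["opening"],o["time"],o["q"])
print(delta([B[0]-.0275,B[1]+.016+.024,.20]))
E
```

```text
time: 3.15
ee_pos: [0.2221, -0.5031, 0.2313]
tcp_rot: [180.0, -0.0, 92.5]
wrist_force: [1.0, 0.0, -0.3]
opening: 0.0414
grasp_force: 0.0
[ 0.22214885 -0.50314111  0.23128394] [ 1.79999929e+02 -7.07664498e-04  9.24549402e+01] 0.04137199959042145 3.15 [-6.61775613e+01  4.97996789e+00  1.00793355e+01  9.51000009e+01
  3.23548724e-04  2.13674985e+01]
[272.  331.9  31.3]
```

```bash
python3 -m inch '[[[48,38.8,47.4,0,0,0,0],[48,38.8,47.4,0,0,0,0],[48,38.8,47.4,0,0,0,0],[48,38.8,47.4,0,0,0,0],[48,38.8,47.4,0,0,0,0],[48,38.8,47.4,10,0,0,0],[48,39.2,47.5,21,0,0,0],[48,0,0,0,0,0,0]]]'
python3 - <<'E'
from h import *
c=viewer.camera("wrist"); save(c,"w1.png",None,1.5)
print(delta([B[0]-.0275,B[1]+.04,.20]))
k=[B[0]-.055,B[1]+.016]
q=[[k[0]+a,k[1]+b,.122] for a in(-.012,.012) for b in(.005,-.005)]+[[B[0]+a,B[1]+b,.11] for a in(-.012,.012) for b in(.05,-.05)]
print(proj(c,[loc2w(x) for x in q])*1.5)
for t in ["bolt_knob","catch_bar"]: print(t,[(d["position"],d["conf"]) for d in finder.mark_of("wrist",t)])
E
```

```text
time: 4.15
ee_pos: [0.5416, -0.2153, 0.1986]
tcp_rot: [-179.8, -0.1, 92.5]
wrist_force: [-0.2, -1.2, -0.2]
opening: 0.0409
grasp_force: 0.0
[-0.3  1.6 -0.1]
[[311.46456952 334.73492776]
 [312.31432796 351.69540831]
 [355.78936168 334.78489148]
 [356.107841   351.76084046]
 [412.70905582 277.22052675]
 [409.42822004 434.55965157]
 [456.44295378 277.22836806]
 [448.45527062 434.49367464]]
bolt_knob [([223.4, 223.7], 0.81)]
catch_bar [([286.4, 243.1], 0.97)]
```

View pics/w1.png

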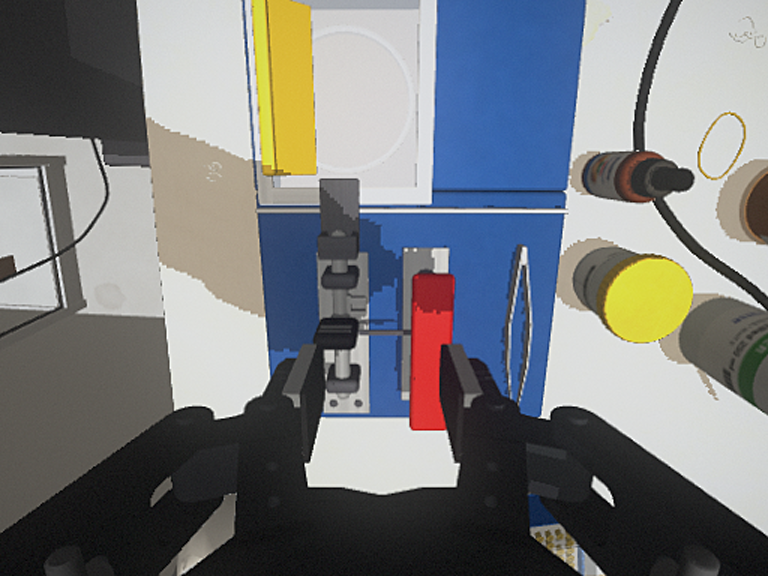

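Wrist view: bar at (411-455, 275-430) and knob at (315-358, 318-348), both within about 2 px of the model. The fingers straddle correctly, so I'll go down.

```bash
python3 -m inch '[[[48,0,1.6,30,0,0,0],[48,0,0,35,0,0,0],[48,0,0,17,0,0,0],[48,0,0,2,0,0,0],[48,0,0,2,0,0,0],[48,0,0,0,0,0,0]]]'
```

```text
time: 5.05
ee_pos: [0.542, -0.2186, 0.1163]
tcp_rot: [179.9, 0.0, 92.5]
wrist_force: [-0.3, -0.1, 1.2]
opening: 0.0411
grasp_force: 0.0
```

```bash
python3 -m inch '[[[48,0,0,0,0,0,0],[48,0,0,2,0,0,0],[48,0,0,0,0,0,0]]]'; python3 -c "
from h import *
print(w2loc(bot.get_obs()['ee_pos'])*1000, (B*1000))"
```

```text
time: 5.42
ee_pos: [0.5415, -0.2183, 0.113]
tcp_rot: [-180.0, -0.0, 92.5]
wrist_force: [-0.9, 0.5, 0.8]
opening: 0.0409
grasp_force: 0.0
[-18.67937558 -33.99600263 112.96923831] [  9.43 -72.9 ]
```

```bash
python3 -m inch '[[[48,0,0,3,0,0,0],[48,0,0,2,0,0,0],[48,0,0,0,0,0,0]]]';python3 -m inch '[[[48,0,0,3,0,0,0],[48,0,0,0,0,0,0]]]'
```

```text
time: 5.8
ee_pos: [0.5416, -0.2183, 0.1083]
tcp_rot: [180.0, 0.0, 92.5]
wrist_force: [-1.7, 0.7, 3.3]
opening: 0.0411
grasp_force: 1.8
time: 6.05
ee_pos: [0.5416, -0.2183, 0.1052]
tcp_rot: [180.0, 0.0, 92.5]
wrist_force: [-0.6, 0.6, 4.5]
opening: 0.0411
grasp_force: 2.5
```

```bash
python3 -m inch '[[[48,0,0,3,0,0,0],[48,0,0,3,0,0,0],[48,0,0,0,0,0,0]]]'
```

```text
time: 6.42
ee_pos: [0.5416, -0.2183, 0.0995]
tcp_rot: [180.0, 0.0, 92.5]
wrist_force: [-2.2, 2.3, 8.4]
opening: 0.0409
grasp_force: 3.8
```

```bash
python3 -m inch '[[[48,-5,0,0,0,0,0],[48,-5,0,0,0,0,0],[48,-5,0,0,0,0,0],[48,-5,0,0,0,0,0],[48,0,0,0,0,0,0]]]'; python3 - <<'E'
from h import *
c=viewer.camera("wrist"); save(c,"w2.png",None,1.5)
print(w2loc(bot.get_obs()['ee_pos'])*1000-[*(B*1000),0])
E
```

```text
time: 7.05
ee_pos: [0.5429, -0.2379, 0.0998]
tcp_rot: [179.9, -0.1, 92.6]
wrist_force: [-1.7, 4.4, 7.2]
opening: 0.0412
grasp_force: 3.7
[-27.56359513  19.25791358  99.80567365]
```

View pics/w2.png

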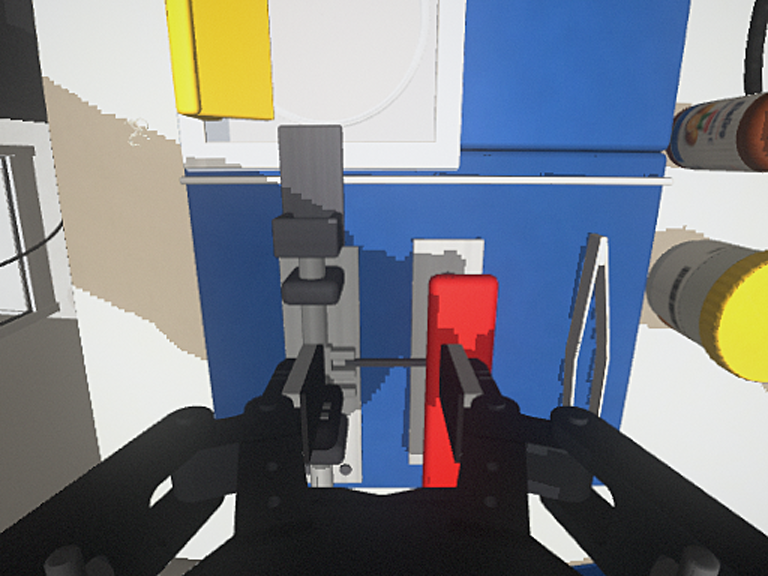

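The left finger (about 300,390) is pushing the knob along while the right finger holds the bar down. I'll continue to the end of travel.

```bash
python3 -m inch '[[[48,-5,0,0,0,0,0],[48,-5,0,0,0,0,0],[48,-5,0,0,0,0,0],[48,-3,0,0,0,0,0],[48,0,0,0,0,0,0]]]'; python3 -m inch '[[[48,-2,0,0,0,0,0],[48,0,0,0,0,0,0]]]'
```

```text
time: 7.72
ee_pos: [0.5437, -0.2556, 0.0998]
tcp_rot: [179.9, -0.1, 92.6]
wrist_force: [-1.0, 6.6, 6.8]
opening: 0.0412
grasp_force: 5.3
time: 7.98
ee_pos: [0.5437, -0.2557, 0.0998]
tcp_rot: [179.9, -0.3, 92.6]
wrist_force: [-2.3, 15.5, 10.5]
opening: 0.0414
grasp_force: 10.1
```

```bash
python3 -m inch '[[[48,2,0,0,0,0,0],[48,3,0,-6,0,0,0],[48,3,0,-20,0,0,0],[48,3,0,-40,0,0,0],[10,3,0,-40,0,0,0],[0,0,0,0,0,0,0],[0,0,0,0,0,0,0]]]'; python3 - <<'E'
from h import *
c=viewer.camera("wrist"); save(c,"w3.png",None,1.5)
f=B[0]*0-.086
print(bot.get_obs()["time"],delta([f-.040,.068,.20]))
k=[B[0]-.055,B[1]+.016-.033]
print(proj(c,[loc2w(x) for x in [[k[0]-.012,k[1],.122],[k[0]+.012,k[1],.122],[B[0],B[1]+.05,.11],[f,.068+.046,.092],[f,.068-.046,.092]]])*1.5)
E
```

```text
time: 8.85
ee_pos: [0.5426, -0.2443, 0.2041]
tcp_rot: [-179.9, -0.0, 92.5]
wrist_force: [0.3, -0.0, -1.2]
opening: 0.0001
grasp_force: 0.0
8.9 [ 128.  -107.     3.9]
[[313.814358   345.72190607]
 [356.74275561 345.73403977]
 [435.22272713 222.59024327]
 [250.17129647 -51.70318629]
 [262.18200444 137.75069991]]
```

View pics/w3.png

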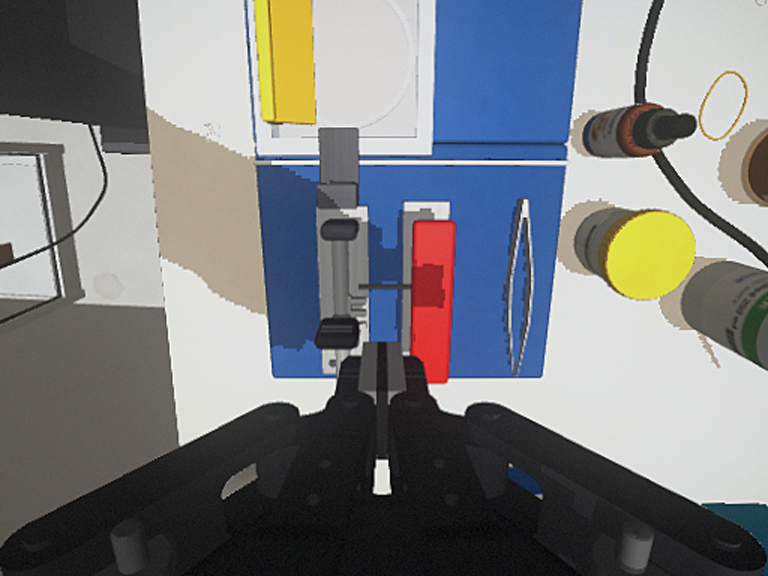

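The bolt is withdrawn: knob at (338,332), as predicted. The bar is back up with its top edge at row 220. The stop's near end is at (262,123), about 7 mm more to +y than assumed. I'll move in front of the stop next.

```bash
python3 -m inch '[[[0,34,-27,0,0,0,0],[0,34,-27,0,0,0,0],[0,34,-27,0,0,0,0],[0,33,-26,20,0,0,0],[0,0,0,50,0,0,0],[0,0,0,50,0,0,0],[0,0,0,3,0,0,0],[0,0,0,0,0,0,0]]]'; python3 - <<'E'
from h import *
print(w2loc(bot.get_obs()['ee_pos'])*1000)
E
```

```text
time: 9.9
ee_pos: [0.43, -0.1143, 0.083]
tcp_rot: [-180.0, 0.0, 92.5]
wrist_force: [0.7, 0.3, 0.8]
opening: 0.0001
grasp_force: 0.0
[-125.52014082   74.7635862    82.98450601]
```

```bash
python3 -m inch '[[[0,0,6,4,0,0,0],[0,0,8,0,0,0,0],[0,0,8,0,0,0,0],[0,0,8,0,0,0,0],[0,0,8,0,0,0,0],[0,0,0,0,0,0,0]]]'
```

```text
time: 10.65
ee_pos: [0.4684, -0.1124, 0.078]
tcp_rot: [-180.0, -0.0, 92.5]
wrist_force: [-0.3, 0.4, 1.3]
opening: 0.0003
grasp_force: 0.0
```

```bash
python3 -m inch '[[[0,0,8,0,0,0,0],[0,0,8,0,0,0,0],[0,0,8,0,0,0,0],[0,0,8,0,0,0,0],[0,0,0,0,0,0,0]]]';  python3 - <<'E'
from h import *
c=viewer.camera("wrist"); save(c,"w4.png",None,1.5)
print(w2loc(bot.get_obs()['ee_pos'])*1000)
E
```

```text
time: 11.28
ee_pos: [0.5006, -0.1111, 0.0781]
tcp_rot: [180.0, 0.0, 92.5]
wrist_force: [-0.2, -0.1, -0.6]
opening: 0.0
grasp_force: 0.0
[-55.16292411  74.86827026  78.14001097]
```

View pics/w4.png

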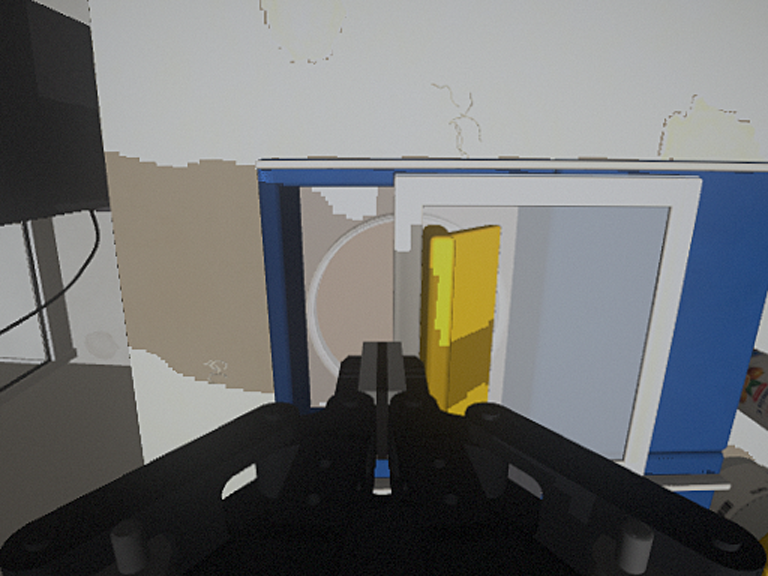

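The cover is sliding: the yellow stop now stands at (425-500, 225-415), just ahead of the fingers, and the dish is in place. I'll push on to the end.

```bash
python3 -m inch '[[[0,0,6,0,0,0,0],[0,0,6,0,0,0,0],[0,0,6,0,0,0,0],[0,0,6,0,0,0,0],[0,0,6,0,0,0,0],[0,0,5,0,0,0,0],[0,0,3,0,0,0,0],[0,0,0,0,0,0,0]]]'; python3 -m inch '[[[0,0,2,0,0,0,0],[0,0,0,0,0,0,0]]]'
```

```text
time: 12.32
ee_pos: [0.5381, -0.1094, 0.0781]
tcp_rot: [180.0, 0.0, 92.5]
wrist_force: [0.6, -0.0, 0.3]
opening: 0.0
grasp_force: 0.0
time: 12.58
ee_pos: [0.5398, -0.1093, 0.0781]
tcp_rot: [180.0, -0.0, 92.5]
wrist_force: [0.6, 0.4, -0.6]
opening: -0.0002
grasp_force: 0.2
```

Local x is about -16 and there is no stop force yet, so I'll continue in small steps.

```bash
python3 -m inch '[[[0,0,2,0,0,0,0],[0,0,2,0,0,0,0],[0,0,0,0,0,0,0]]]'; python3 -m inch '[[[0,0,2,0,0,0,0],[0,0,0,0,0,0,0]]]'
```

```text
time: 12.95
ee_pos: [0.5412, -0.1092, 0.0779]
tcp_rot: [-179.7, -0.0, 92.5]
wrist_force: [-14.7, -0.8, 6.9]
opening: -0.0
grasp_force: 7.8
time: 13.2
ee_pos: [0.5414, -0.1092, 0.0779]
tcp_rot: [-179.5, -0.0, 92.5]
wrist_force: [-24.9, 0.1, 13.0]
opening: 0.0
grasp_force: 12.8
```

Stop reached at 25 N. I'll back off, lift and check.

```bash
python3 -m inch '[[[0,0,-6,0,0,0,0],[0,0,-10,0,0,0,0],[0,0,-10,-20,0,0,0],[0,-20,0,-50,0,0,0],[0,-20,0,-50,0,0,0],[0,-20,0,-30,0,0,0],[0,0,0,0,0,0,0]]]'; python3 - <<'E'
from h import *
c=viewer.camera("wrist"); d=viewer.camera("side")
im=np.hstack([cv2.resize(c["pixels"],(400,300)),cv2.resize(d["pixels"][205:360,165:372],(400,300))])
cv2.imwrite("pics/end.png",im[:,:,::-1])
E
```

```text
time: 14.08
ee_pos: [0.5232, -0.1714, 0.2306]
tcp_rot: [179.7, 0.1, 92.4]
wrist_force: [0.4, -0.0, -0.3]
opening: -0.0002
grasp_force: 0.0
```

View pics/end.png

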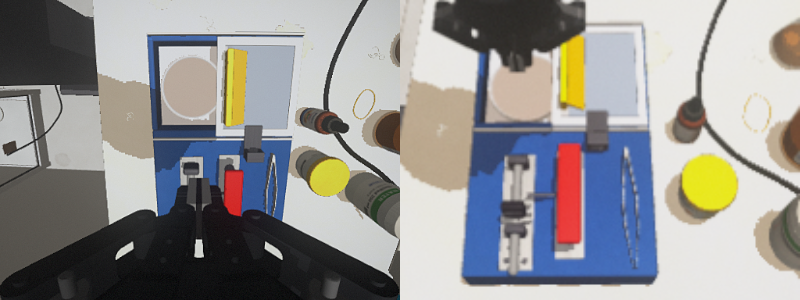

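The cover is fully back with the keeper at (597,130). The knob is withdrawn at (513,210), the bar is up, and all the loose things are in place. Handing in.

```bash
python3 -c "
from workcell import bot
print(bot.job_done())"
```

```text
the job is handed in; nothing more can be done
None
```

I handed the job in at about 14 s: the bolt is withdrawn, the catch is up and the cover is pushed back to its stop. The last pictures show the dish, forceps, cup and bottle in place. The beaker was outside them, but the arm never went near it. The hand-in gave no verdict.

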